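Set up the telescoping work stand and hold it at its second stop

ROBOT

A 6-joint arm with a two-finger parallel gripper is mounted at the origin on the work surface. World frame = base frame: x ahead of the robot, y to its left, z up, the work surface at z = 0. Lengths are in m, angles in rad, forces in N, time in s.
With the tool pointing down it reaches from about 0.325 to 0.775 m from the base axis. Payload 9.3 kg.
Tool frame: the origin (TCP) lies between the finger pads; the fingertips stand r.finger_overhang ahead of it and the grasp point (between the pads) lies 8 mm behind it (r.finger_overhang is the distance from the TCP to the fingertips, in m); z points along the fingers, y is the direction in which the jaws open and shut (so a half turn about z gives the same grasp; the last joint's range is limited). The gripper opens to 85 mm and grips with 20 to 120 N. Pads are 22 mm wide; open, the fingers measure 114 mm over their backs; the gripper's body (76 mm by 85 mm) begins 54 mm behind the grasp point. The pads swing forward as they close: fully open they stand 13 mm farther back than shut.
Start: joints at [-0.153, 0.259, 0.021, 1.334, 0, 1.418], TCP at [0.55, -0, 0.242] pointing down, gripper open.
Joint ranges: [-3.04, 3.04], [-0.91, 1.82], [-1.04, 1.36], [-1.92, 1.95], [-1.52, 1.45], [-3.14, 3.14]. Speed limits (rad/s): [2.22, 2.22, 2.79, 3.14, 3.14, 3.14].

INTERFACE

Orientations are given as [roll, pitch, yaw] about the fixed x, y, z axes, in that order (R = Rz(yaw) Ry(pitch) Rx(roll)).
In Python, from workcell import r, viewer, nets gives the robot as it stands.
- The arm moves only by the tool send_rows, never from a script. Its argument "deltas" is a list of rows, each a list of 7 numbers: the shift along the tool's x, y, z in m, then the turn, a rotation vector about the tool's x, y, z in rad, then the opening, from 0 (shut) to 1 (fully open). A call has 1 to 20 rows; each row is the pose to reach, as a shift and turn from the pose commanded when the call began, along the tool's axes at that moment; what a row does not reach only later rows make up. A row lasts 1/12 s, in which the tool goes at most 41.7 mm and 7.16 degrees, less where a joint would pass 70% of its speed; a pose out of reach is approached as far as the arm can. A call with a gripper value outside its range is refused whole. The fingers move at their own pace and stop on an object; the grip force is fixed at half the most. Time passes only in rows, so rows that repeat a pose let the fingers close. It gives the time, the measured TCP pose, the force and the opening at its end, in the units of the state.
- r.state(): the state, without advancing time (a new reading comes with each control period).
- viewer.grab_frame(name): name is "scene" or "side" or "wrist"; returns a dict with "img" (420x560x3 uint8, red, green, blue), "intrinsics" (3x3 intrinsics, pixels), "k1" (the pictures are not rectified: a ray, as slopes to the right and down, at radius r is drawn at 1 + k1 r^2 times it, then the intrinsics apply), "world_from_camera" (4x4, takes a point from camera to world coordinates); the wrist camera has in their place "hand_eye" (4x4, takes a point from camera to tool coordinates, whose origin is the TCP and whose axes are the flange's). Camera axes: x right, y up, looking along -z (the intrinsics and any distortion apply to the point x, -y, -z); pixel columns grow to the right and rows downward; lengths in m; the calibration is good to about 2 mm. A picture is of the moment at which its call begins: read the wrist's pose just before it. There is no depth.
- r.finish_job(): hands the job in, once; it reports no verdict.
Trained networks look in a picture, given as the dict that the camera call returned (one of the last four; its "shot" number tells which), for a name from the list of things; names that differ only in an ending like _2 or _b are one class to them, and where a whole thing is asked for, a point or a joint stands for the part that bears it (a point fixed in the world has none). Each returns a list of dicts, best first, with "conf" (0 to 1); they miss things now and then, are a little off and sometimes report something else, mostly with a low value. They report only what shows in the picture. A call takes as long as a camera call.
- nets.look_for(name, picture): "extent" ([left, top, right, bottom] in pixels, round what is visible of it).
- nets.silhouettes(name, picture): "pixels" (420x560 bool, what is visible of it) and "extent" ([left, top, right, bottom] in pixels, round what is visible of it).
The state is a dict: "clock": time; "q": joint angles; "qd": joint speeds; "joint_torque": joint torques, N m; "eef_pos": TCP position; "eef_rot": TCP orientation; "ft_force": force on the tool from outside, world axes, zero at the start; "ft_torque": the same for the moment, N m; "width": finger opening in m.
Only numpy, scipy, OpenCV 4.12 (cv2) and the standard library are available. Lean on these libraries where they do the work, as an engineer would, in place of code of your own. Each camera call takes 0.05 s, during which the arm holds its last target.

TASK

Set up the little telescoping work stand: first swing its folded outrigger leg out until it clicks home at the end of its swing, then squeeze in the spring button on the side of the column's head, pull the column straight up past the first stop to the second stop, the top of its travel, and hold it there. Finish while still holding the head, with the button squeezed in and the column fully extended (the second stop does not lock by itself; I will fit the collar while you hold), and leave the other things on the bench where they are.

Things in the scene. Friction and masses are not known exactly. Their poses are not given: they have to be found in the camera images.
- stand: fixed work stand, bolted down: dark steel base plate 110 x 90 x 18 mm (x, y, z) with an upright aluminium sleeve 26 x 30 mm in its middle, topped by a black collar 34 x 38 mm whose top is at height 114 mm. A lug 10.5 mm high runs from the plate to its -y side and carries the leg. Origin: on the bench under the sleeve's centre; z up, y is the direction in which the button looks
- head: grey block on top of the telescoping column, 40 x 36 x 50 mm (x, y, z), with a steel stud 16 mm wide and 6 mm high on its top. Origin: the block's centre, 145 mm above the bench when the column is down; axes parallel to the stand's. The grey button stands out of its +y face. Head, column and button weigh 0.25 to 0.5 kg together and fall if let go with the button in
- button_face (a point): centre of the button's outer face; the button is 24 mm wide (x) and 30 mm tall (z), at the middle height of the head, and stands 8 mm out of the head's +y face when free, 3 mm when fully in. One finger goes on the button and the other on the head's plain -y face: 44 mm over both when free, 39 mm when squeezed in
- button (a joint): how far the button is squeezed in, m: 0 free, 0.005 fully in; spring of 3 N at first and 7 N fully in; the catch lets go from about 0.0035 m on
- column (a joint): how far the column is pulled up, m: 0 down (locked unless the button is squeezed in), 0.04 first stop (locks there by itself if the button is not in; passed freely while it is in), 0.08 second stop = hard end of travel, without a lock; sliding up takes 3 to 6 N in all
- leg (a joint): outrigger leg's angle, rad: 0 folded (leg points along the stand's +x), grows as it swings clockwise seen from above, 1.571 is its end, where it points along the stand's -y. A spring ball that it must be pushed over from about 1.2 to 1.5 takes about 3 to 4 N at the peg; beyond 1.5 it is seated in its detent and stays; elsewhere light friction holds it
- leg_pivot (a point): on the leg's vertical hinge axis, 30 mm above the bench; fixed to the stand, 30 mm towards its -x and 70 mm towards its -y from its origin
- leg_peg (a point): top centre, 70 mm above the bench, of the upright round steel peg, 12 mm thick, at the leg's free end, 160 mm from the pivot; the peg stands free from height 25 mm up; the leg bar beneath it is 16 mm wide, its top at 22.5 mm
- train: bystander: wooden toy train engine 130 x 68 mm, 85 mm high; origin under its centre
- bridge: bystander: pewter model bridge 130 x 44 mm, 56 mm high; origin under its centre
- dome: bystander: amber glass dome on a wooden disc, 92 mm across, 103 mm high; origin under its centre
- jar: bystander: small white jar 44 mm across, 55 mm high, standing beside the stand on its button side; origin under its centre
- brush_pot: bystander: terracotta pot 68 mm across with brushes up to 160 mm high; origin under its centre
- screwdriver: bystander: wooden-handled screwdriver lying on the bench
- vise: bystander, fixed: cast iron vise with cork jaws gripping a chipped wooden globe base, 130 x 80 mm with its screw towards -x, 183 mm high; origin under its centre

How it is judged:
On the way, in this order (a step that is already met when the one before it is completed fails the run):
1. the leg is swung out and seated in its end detent, the column still down (value of joint leg above 1.48 rad and value of joint column below 0.01 m), for 0.2 s.
2. the gripper squeezes the button in on the head (value of joint button above 0.003 m and contact force between the fingers and head above 3 N), for 0.1 s.
3. the column is pulled up to the second stop (value of joint column above 0.075 m), for 0.2 s.
At the end, for the whole second after the job is handed in: The leg is seated (over 1.48 rad), the gripper holds the head with over 3 N and keeps the button in (over 3 mm), and the column rests in its grip at the second stop (over 75 of 80 mm), not sliding (all of step 2 and value of joint leg above 1.48 rad and value of joint column above 0.075 m and velocity of joint column between -0.01 and 0.01 m/s); the arm keeps its last pose, push and grip.
It fails at once if the column is pulled up before the leg is seated (value of joint column above 0.015 m and value of joint leg below 1.4 rad).
It fails at once if another thing on the bench is shoved away (distance of any of train, bridge, dome, jar, brush_pot, screwdriver from where it was at the start of the episode above 0.03 m).
It also fails if it takes over 64 s, if anything falls off the work surface, if the arm or the gripper's body presses on something with over 40 N, if the wrist force passes 120 N, or if a joint passes its speed limit or range.

## Working session

There is one attempt and no reset: what is moved stays moved. The work goes in short steps, Python scripts to look and compute and a tool call to move; the robot and the scene stay as the last step left them, time stands still between calls to the robot, and variables do not carry over. Pictures are saved under pics/ and viewed, and the job is handed in when it is done.

Besides the shell and the picture viewer there is one more tool, called after "Emit:" by a JSON object that holds its "name" and its "arguments", one argument or row to a line. send_rows: Moves the arm, as the interface text tells. Its arguments: {"type":"object","properties":{"deltas":{"type":"array","items":{"type":"array","items":{"type":"number"}}}},"required":["deltas"]}

```bash
ls; mkdir -p pics; python3 - <<'E'
from workcell import r, viewer, nets
import cv2,pickle
print(r.state(), r.finger_overhang)
for n in ["scene","side","wrist"]:
    f=viewer.grab_frame(n); cv2.imwrite(f"pics/{n}0.png",f["img"][:,:,::-1])
    print(n,{k:v for k,v in f.items() if k!="img"})
    pickle.dump(f,open(f"{n}0.pkl","wb"))
    for name in ["stand","head","button_face","leg_peg","leg","jar"]:
        for d in nets.look_for(name,f)[:2]: print(name,[round(float(x)) for x in d["extent"]],round(float(d["conf"]),2))
E
```

```text
pics
{'clock': 0.0, 'q': array([-1.52644213e-01,  2.59201886e-01,  2.07504271e-02,  1.33371587e+00,
        3.09882813e-05,  1.41821014e+00]), 'qd': array([ 0.00047082,  0.00070267,  0.00053917, -0.00225843,  0.00148992,
       -0.00048708]), 'joint_torque': array([-2.65873996e-04, -5.55637658e+01,  3.44536042e+01,  1.31759423e-02,
       -2.94380488e-04,  4.47349430e-05]), 'eef_pos': array([5.49725433e-01, 2.21268084e-05, 2.41656440e-01]), 'eef_rot': array([-3.14024229e+00, -2.39012791e-04,  1.57073812e+00]), 'ft_force': array([ 0.90467325,  0.15841102, -0.18817636]), 'ft_torque': array([-0.01361559,  0.00648464, -0.01261745]), 'width': 0.08561702329706833} 0.011
scene {'intrinsics': array([[534.63424104,   0.        , 282.4354534 ],
       [  0.        , 534.63424104, 208.72912131],
       [  0.        ,   0.        ,   1.        ]]), 'k1': -0.21034215621215735, 'world_from_camera': array([[ 0.52345488, -0.50757524,  0.68437005,  1.57040502],
       [ 0.85198284,  0.32213717, -0.41273828, -0.58744933],
       [-0.0109653 ,  0.79912141,  0.60106966,  1.00259608],
       [ 0.        
[... 1032 characters left out ...]
nsics': array([[339.76053565,   0.        , 283.00236657],
       [  0.        , 339.76053565, 207.01136145],
       [  0.        ,   0.        ,   1.        ]]), 'k1': -0.0750508060816695, 'hand_eye': array([[ 1.03325391e-04,  9.65066022e-01,  2.62006798e-01,
         6.82018874e-02],
       [ 9.99999656e-01, -3.15344651e-04,  7.67167320e-04,
         2.22521537e-04],
       [ 8.22989556e-04,  2.62006628e-01, -9.65065723e-01,
        -1.31338578e-01],
       [ 0.00000000e+00,  0.00000000e+00,  0.00000000e+00,
         1.00000000e+00]]), 'shot': 3}
stand [168, 0, 404, 177] 0.9
head [174, 0, 246, 33] 0.57
leg_peg [211, 99, 404, 153] 0.9
leg [208, 98, 407, 153] 0.57
jar [169, 0, 406, 181] 0.45
```

```bash
python3 - <<'E'
import cv2
for n,(x0,y0,x1,y1) in dict(scene=(200,100,400,250+20),side=(180,150,400,340)).items():
    im=cv2.imread(f"pics/{n}0.png")[y0:y1,x0:x1]
    cv2.imwrite(f"pics/{n}0c.png",cv2.resize(im,None,fx=3,fy=3,interpolation=cv2.INTER_CUBIC))
E
```

```text
(no output)
```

View pics/scene0.png

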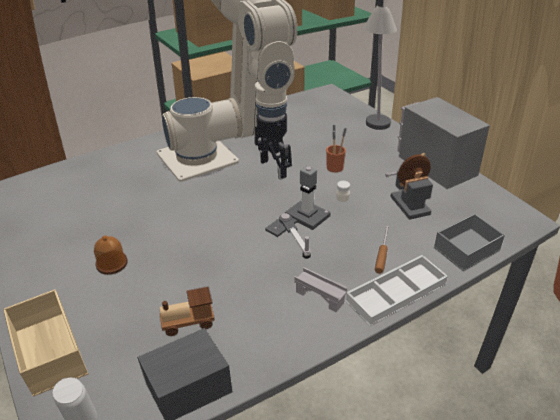

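View pics/side0.png

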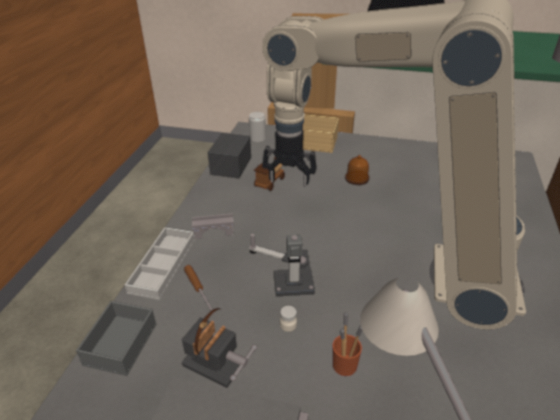

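View pics/wrist0.png

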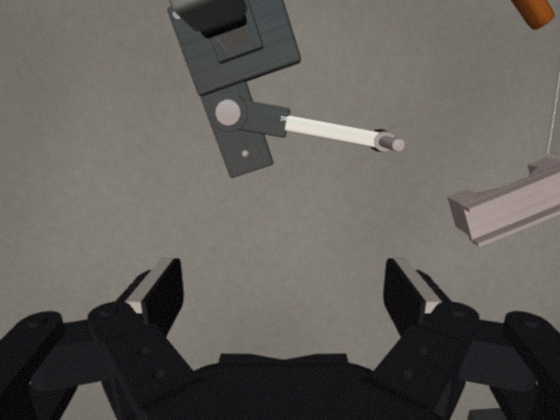

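```bash
ls pics
```

```text
scene0.png
scene0c.png
side0.png
side0c.png
wrist0.png
```

View pics/scene0c.png

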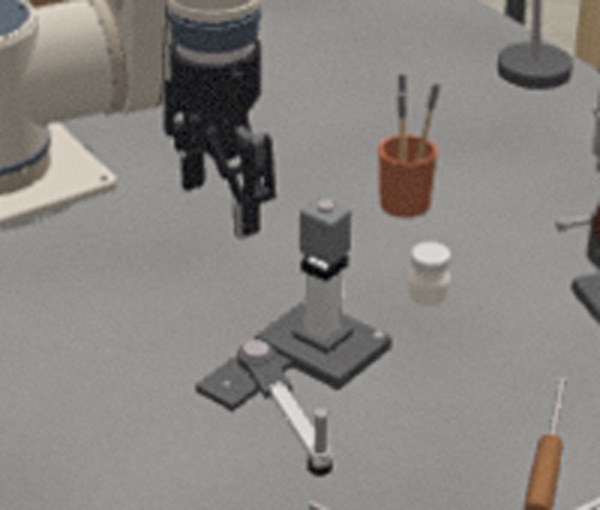

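View pics/side0c.png

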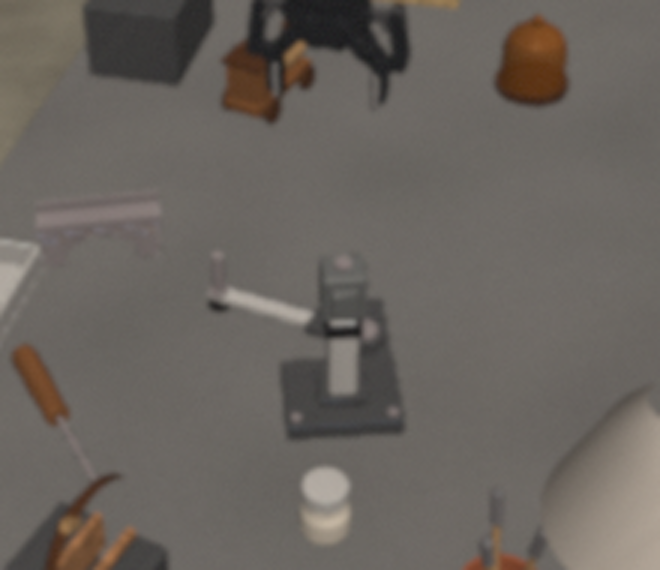

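```bash
cat > h.py <<'E'
import numpy as np
from scipy.spatial.transform import Rotation as Ro
def T(pos,rpy):
    M=np.eye(4);M[:3,:3]=Ro.from_euler('xyz',rpy).as_matrix();M[:3,3]=pos;return M
def proj(f,W,P):
    p=np.linalg.inv(W)@np.r_[P,1]; a=np.array([p[0],-p[1]])/(-p[2]); a=a*(1+f["k1"]*(a@a)); K=f["intrinsics"]
    return np.array([K[0,0]*a[0]+K[0,2],K[1,1]*a[1]+K[1,2]])
def cam(f,st=None):
    return f["world_from_camera"] if "world_from_camera" in f else T(st["eef_pos"],st["eef_rot"])@f["hand_eye"]
def ray(f,W,uv,z):
    K=f["intrinsics"]; d=np.array([(uv[0]-K[0,2])/K[0,0],(uv[1]-K[1,2])/K[1,1]]); a=d.copy()
    for _ in range(20): a=d/(1+f["k1"]*(a@a))
    v=W[:3,:3]@np.array([a[0],-a[1],-1]); o=W[:3,3]; return o+v*(z-o[2])/v[2]
E
cat > fit.py <<'E'
import pickle,numpy as np
from scipy.optimize import least_squares
from h import *
st=dict(eef_pos=[0.5497,0,0.2417],eef_rot=[-3.14024,-0.0002,1.57074])
F={n:pickle.load(open(n+"0.pkl","rb")) for n in("scene","side","wrist")}
W={n:cam(F[n],st) for n in F}
obs=[("wrist","peg",(398,145)),("wrist","piv",(228,112)),("wrist",(.055,-.045,.018),(300,62)),("wrist",(-.055,-.045,.018),(202,95)),
("scene",(0,0,.176),(308.3,168.3)),("scene","peg",(306.7,237.3)),("scene",(.055,.045,.018),(330,213.3)),("scene",(.055,-.045,.018),(312.7,226)),("scene","piv",(285.7,216)),
("side","peg",(252.3,234.3)),("side",(.055,.045,.018),(276,293.5)),("side",(-.055,.045,.018),(314.3,291.5)),("side",(0,0,.176),(294.7,237.3))]
def pt(k,p):
    x,y,a,l,zp=p
    if k=="piv": v=(-.03,-.07,zp)
    elif k=="peg": v=(-.03+.16*np.cos(l),-.07-.16*np.sin(l),.07)
    else: v=k
    c,s=np.cos(a),np.sin(a); return np.array([x+c*v[0]-s*v[1],y+s*v[0]+c*v[1],v[2]])
res=lambda p:np.concatenate([proj(F[n],W[n],pt(k,p))-uv for n,k,uv in obs])
s=least_squares(res,[.5,.2,.3,.4,.03],loss="soft_l1");print(s.x)
for (n,k,_),e in zip(obs,res(s.x).reshape(-1,2)):print(n,k,e.round(1))
print("peg",pt("peg",s.x),"piv",pt("piv",s.x))
print("jar",ray(F["scene"],W["scene"],(343.3,183.5),.055),ray(F["side"],W["side"],(288.3,313),.055))
E
python3 fit.py
```

```text
[0.50178292 0.14701828 0.30430737 0.48184974 0.02519075]
wrist peg [-0.2  0.2]
wrist piv [-0.5  0.4]
wrist (0.055, -0.045, 0.018) [ 1.7 -1.1]
wrist (-0.055, -0.045, 0.018) [-4.9  1.1]
scene (0, 0, 0.176) [ 0.4 -0.9]
scene peg [ 0.2 -0.6]
scene (0.055, 0.045, 0.018) [ 1.1 -1.8]
scene (0.055, -0.045, 0.018) [ 0.1 -0.3]
scene piv [-0.4  0.3]
side peg [-0.6  0.6]
side (0.055, 0.045, 0.018) [-1.8 -0.8]
side (-0.055, 0.045, 0.018) [-0.2 -0.8]
side (0, 0, 0.176) [-1.3  0.1]
peg [0.65162047 0.0429877  0.07      ] piv [0.49413555 0.07124548 0.02519075]
jar [0.48158998 0.29434934 0.055     ] [0.47990755 0.29838438 0.055     ]
```

```bash
cat >> h.py <<'E'
def rows(p0,rpy0,targets):
    M0=T(p0,rpy0)
    out=[]
    for pos,psi,g in targets:
        M=np.linalg.inv(M0)@T(pos,[np.pi,0,psi]); out.append([round(float(x),4) for x in np.r_[M[:3,3],Ro.from_matrix(M[:3,:3]).as_rotvec()]]+[g])
    return out
A=.3043; ORG=np.array([.5018,.1470]); PIV=np.array([.4941,.0712])
def legpt(l,lead=0,r=.16):
    phi=A-l; return PIV+r*np.array([np.cos(phi),np.sin(phi)])+lead*np.array([np.sin(phi),-np.cos(phi)])
E
python3 - <<'E'
from workcell import r
from h import *
import pickle
s=r.state(); p,e=s["eef_pos"],s["eef_rot"]
l=.4818
for z in(.15,.048):
  print(rows(p,e,[(np.r_[legpt(l),z],A-l+np.pi,.4)]))
F=pickle.load(open("wrist0.pkl","rb"));W=T(p,e)@F["hand_eye"]
for uv in((450,200),(470,240),(462,210)):print(ray(F,W,uv,.056))
E
```

```text
[[0.0429, 0.1016, 0.0923, -0.0001, -0.0, -1.3933, 0.4]]
[[0.0429, 0.1016, 0.1943, -0.0001, -0.0, -1.3933, 0.4]]
[ 0.71378677 -0.01083715  0.056     ]
[ 0.74069757 -0.05282671  0.056     ]
[ 0.72751672 -0.02103302  0.056     ]
```

Emit:
{"name": "send_rows", "arguments": {
  "deltas": [
    [0.0429,0.1016,0.09,0,0,-1.393,0.4],
    [0.0429,0.1016,0.09,0,0,-1.393,0.4],
    [0.0429,0.1016,0.09,0,0,-1.393,0.4],
    [0.0429,0.1016,0.09,0,0,-1.393,0.4],
    [0.0429,0.1016,0.09,0,0,-1.393,0.4],
    [0.0429,0.1016,0.09,0,0,-1.393,0.4],
    [0.0429,0.1016,0.09,0,0,-1.393,0.4],
    [0.0429,0.1016,0.09,0,0,-1.393,0.4],
    [0.0429,0.1016,0.09,0,0,-1.393,0.4],
    [0.0429,0.1016,0.09,0,0,-1.393,0.4],
    [0.0429,0.1016,0.09,0,0,-1.393,0.4],
    [0.0429,0.1016,0.09,0,0,-1.393,0.4],
    [0.0429,0.1016,0.09,0,0,-1.393,0.4],
    [0.0429,0.1016,0.09,0,0,-1.393,0.4],
    [0.0429,0.1016,0.09,0,0,-1.393,0.4]
  ]
}}

```text
clock: 2.3
eef_pos: [0.6516, 0.0429, 0.1523]
eef_rot: [3.142, -0.0, 2.961]
ft_force: [0.4, -0.4, 0.8]
width: 0.034
```

```bash
python3 - <<'E'
from workcell import r, viewer, nets
import cv2
from h import *
s=r.state(); print(s["eef_pos"],s["eef_rot"],s["width"],s["q"],s["ft_force"])
f=viewer.grab_frame("wrist"); cv2.imwrite("pics/w1.png",f["img"][:,:,::-1])
W=cam(f,s); print(proj(f,W,[.6516,.043,.07]),proj(f,W,[.6516,.043,.025]),proj(f,W,s["eef_pos"]))
p,e=s["eef_pos"],s["eef_rot"]
print(rows(p,e,[(np.r_[legpt(.4818),.047],A-.4818+np.pi,.4)]))
E
```

```text
[0.65159583 0.04288371 0.15227548] [ 3.14159108e+00 -3.05231806e-06  2.96088023e+00] 0.03400965236407535 [-6.26580151e-02  4.68601962e-01  1.12262132e-01  1.21445934e+00
  1.92102313e-06  1.18054413e-01] [ 0.36109309 -0.35612567  0.7806755 ]
[280.2245492  219.54199522] [280.65476479 202.52190408] [278.50971335 276.99566706]
[[0.0, 0.0001, 0.1053, 0.0, -0.0, -0.0032, 0.4]]
```

View pics/w1.png

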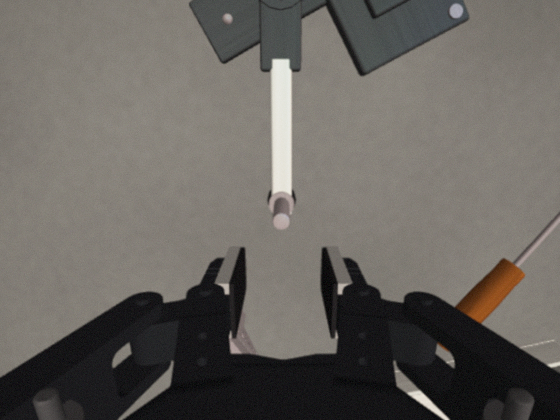

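The peg top shows at (281, 221), against a predicted (280, 220), and it is centred between the pads. I'll descend.

Emit:
{"name": "send_rows", "arguments": {
  "deltas": [
    [0,0,0.03,0,0,0,0.4],
    [0,0,0.06,0,0,0,0.4],
    [0,0,0.085,0,0,0,0.4],
    [0,0,0.1,0,0,0,0.4],
    [0,0,0.105,0,0,0,0.4],
    [0,0,0.105,0,0,0,0.4]
  ]
}}

```text
clock: 2.85
eef_pos: [0.6509, 0.0429, 0.046]
eef_rot: [-3.141, -0.002, 2.963]
ft_force: [-0.1, 0.5, 0.4]
width: 0.0344
```

```bash
python3 - <<'E'
from workcell import r
from h import *
s=r.state(); p,e=s["eef_pos"],s["eef_rot"]
print(p,e,s["ft_force"])
ls=np.r_[np.linspace(.5,1.15,12)]
for x in rows(p,e,[(np.r_[legpt(l,.011),.047],A-l+np.pi,.4) for l in ls]):print(x)
E
```

```text
[0.6509343  0.04292399 0.04604173] [-3.14132262e+00 -2.39352093e-03  2.96274381e+00] [-0.09271636  0.49935015  0.41665881]
[-0.0004, -0.0138, -0.001, -0.0003, -0.0024, 0.0169, 0.4]
[0.0007, -0.0232, -0.001, -0.0004, -0.0024, 0.0759, 0.4]
[0.0023, -0.0325, -0.0009, -0.0004, -0.0024, 0.135, 0.4]
[0.0045, -0.0417, -0.0009, -0.0005, -0.0024, 0.1941, 0.4]
[0.0072, -0.0508, -0.0009, -0.0006, -0.0023, 0.2532, 0.4]
[0.0105, -0.0597, -0.0009, -0.0006, -0.0023, 0.3123, 0.4]
[0.0143, -0.0684, -0.0009, -0.0007, -0.0023, 0.3714, 0.4]
[0.0186, -0.0768, -0.0009, -0.0008, -0.0023, 0.4305, 0.4]
[0.0233, -0.085, -0.0009, -0.0009, -0.0023, 0.4896, 0.4]
[0.0286, -0.0929, -0.0009, -0.0009, -0.0023, 0.5487, 0.4]
[0.0343, -0.1005, -0.0008, -0.001, -0.0022, 0.6078, 0.4]
[0.0404, -0.1077, -0.0008, -0.0011, -0.0022, 0.6669, 0.4]
```

Emit:
{"name": "send_rows", "arguments": {
  "deltas": [
    [-0.0004,-0.0138,0,0,0,0.017,0.4],
    [0.0007,-0.0232,0,0,0,0.076,0.4],
    [0.0023,-0.0325,0,0,0,0.135,0.4],
    [0.0045,-0.0417,0,0,0,0.194,0.4],
    [0.0072,-0.0508,0,0,0,0.253,0.4],
    [0.0105,-0.0597,0,0,0,0.312,0.4],
    [0.0143,-0.0684,0,0,0,0.371,0.4],
    [0.0186,-0.0768,0,0,0,0.43,0.4],
    [0.0233,-0.085,0,0,0,0.49,0.4],
    [0.0286,-0.0929,0,0,0,0.549,0.4],
    [0.0343,-0.1005,0,0,0,0.608,0.4],
    [0.0404,-0.1077,0,0,0,0.667,0.4],
    [0.0404,-0.1077,0,0,0,0.667,0.4]
  ]
}}

```text
clock: 3.93
eef_pos: [0.5925, -0.0576, 0.0491]
eef_rot: [3.141, 0.002, 2.292]
ft_force: [0.7, 0.2, -0.4]
width: 0.0338
```

```bash
python3 - <<'E'
from workcell import r,viewer
import cv2
from h import *
s=r.state(); p,e=s["eef_pos"],s["eef_rot"]
print(p,e,s["ft_force"])
f=viewer.grab_frame("wrist"); cv2.imwrite("pics/w2.png",f["img"][:,:,::-1])
ls=[1.19,1.23,1.27,1.31,1.35,1.39,1.43,1.47,1.5,1.53,1.55,1.56,1.57,1.58,1.59]
for x in rows(p,e,[(np.r_[legpt(l,.011),.047],A-l+np.pi,.4) for l in ls]):print(x)
E
```

```text
[ 0.59250902 -0.05761764  0.04905025] [3.14075263e+00 1.98563485e-03 2.29178608e+00] [ 0.71022823  0.21219399 -0.36309886]
[0.0022, -0.0056, 0.002, 0.0009, 0.002, 0.0359, 0.4]
[0.003, -0.012, 0.002, 0.0009, 0.002, 0.0759, 0.4]
[0.0041, -0.0183, 0.002, 0.001, 0.0019, 0.1159, 0.4]
[0.0054, -0.0246, 0.002, 0.001, 0.0019, 0.1559, 0.4]
[0.0069, -0.0308, 0.002, 0.001, 0.0019, 0.1959, 0.4]
[0.0087, -0.037, 0.002, 0.0011, 0.0019, 0.2359, 0.4]
[0.0108, -0.0431, 0.002, 0.0011, 0.0019, 0.2759, 0.4]
[0.0131, -0.049, 0.002, 0.0011, 0.0018, 0.3159, 0.4]
[0.0149, -0.0535, 0.002, 0.0012, 0.0018, 0.3459, 0.4]
[0.0169, -0.0579, 0.002, 0.0012, 0.0018, 0.3759, 0.4]
[0.0183, -0.0607, 0.002, 0.0012, 0.0018, 0.3959, 0.4]
[0.0191, -0.0622, 0.002, 0.0012, 0.0018, 0.4059, 0.4]
[0.0198, -0.0636, 0.002, 0.0012, 0.0018, 0.4159, 0.4]
[0.0206, -0.065, 0.002, 0.0013, 0.0018, 0.4259, 0.4]
[0.0213, -0.0664, 0.002, 0.0013, 0.0018, 0.4359, 0.4]
```

View pics/w2.png

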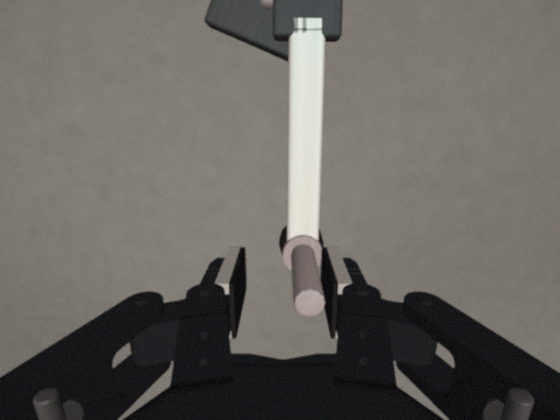

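The peg (308, 300) rides on the trailing pad as planned. Next I'll push through the detent.

Emit:
{"name": "send_rows", "arguments": {
  "deltas": [
    [0.0022,-0.0056,0,0,0,0.036,0.4],
    [0.003,-0.012,0,0,0,0.076,0.4],
    [0.0041,-0.0183,0,0,0,0.116,0.4],
    [0.0054,-0.0246,0,0,0,0.156,0.4],
    [0.0069,-0.0308,0,0,0,0.196,0.4],
    [0.0087,-0.037,0,0,0,0.236,0.4],
    [0.0108,-0.0431,0,0,0,0.276,0.4],
    [0.0131,-0.049,0,0,0,0.316,0.4],
    [0.0149,-0.0535,0,0,0,0.346,0.4],
    [0.0169,-0.0579,0,0,0,0.376,0.4],
    [0.0183,-0.0607,0,0,0,0.396,0.4],
    [0.0191,-0.0622,0,0,0,0.406,0.4],
    [0.0191,-0.0622,0,0,0,0.406,0.4]
  ]
}}

```text
clock: 5.07
eef_pos: [0.5339, -0.083, 0.0476]
eef_rot: [3.141, 0.0, 1.891]
ft_force: [1.1, -0.1, 0.4]
width: 0.0341
```

```bash
cat > chk.py <<'E'
from workcell import r,viewer
import cv2,sys
from h import *
s=r.state(); p,e=s["eef_pos"],s["eef_rot"]
print(p,e,s["ft_force"])
f=viewer.grab_frame("wrist"); cv2.imwrite(f"pics/{sys.argv[1]}.png",f["img"][:,:,::-1])
W=cam(f,s)
for l in(1.48,1.5,1.53,1.571):
  q=legpt(l);print(l,proj(f,W,np.r_[q,.07]).round(1),proj(f,W,np.r_[q,.0225]).round(1))
E
python3 chk.py w3
```

```text
[ 0.53394728 -0.08300164  0.04760211] [3.14051285e+00 3.25625808e-04 1.89065345e+00] [ 1.13322773 -0.1447083   0.4017732 ]
1.48 [343.1 310.2] [327.  257.8]
1.5 [334.4 310.8] [320.6 258.2]
1.53 [321.3 311.4] [311.  258.6]
1.571 [303.3 311.5] [297.9 258.6]
```

View pics/w3.png

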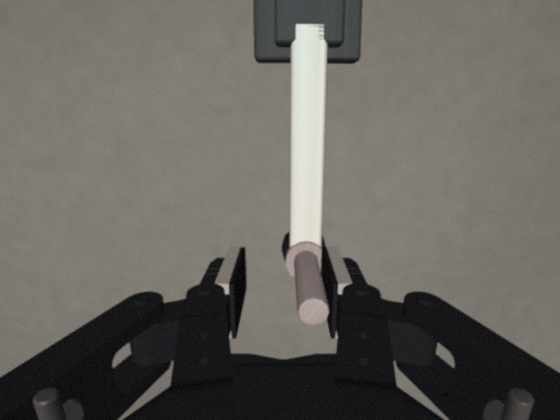

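The peg top (313, 311) reads as about 1.55 rad. I'll push it to the stop.

Emit:
{"name": "send_rows", "arguments": {
  "deltas": [
    [0.001,-0.002,0,0,0,0.01,0.4],
    [0.001,-0.004,0,0,0,0.02,0.4],
    [0.001,-0.006,0,0,0,0.02,0.4],
    [0.001,-0.006,0,0,0,0.02,0.4],
    [0.001,-0.006,0,0,0,0.02,0.4]
  ]
}}

```text
clock: 5.53
eef_pos: [0.533, -0.083, 0.0478]
eef_rot: [3.131, 0.001, 1.873]
ft_force: [25.9, 8.6, -12.9]
width: 0.0339
```

```bash
python3 chk.py w4
```

```text
[ 0.53300569 -0.08297661  0.04781449] [3.13109434e+00 6.35988770e-04 1.87311893e+00] [ 25.85037153   8.62017668 -12.89708211]
1.48 [346.  309.4] [328.3 257.3]
1.5 [337.3 310.1] [321.9 257.8]
1.53 [324.3 311. ] [312.4 258.4]
1.571 [306.4 311.5] [299.2 258.7]
```

View pics/w4.png

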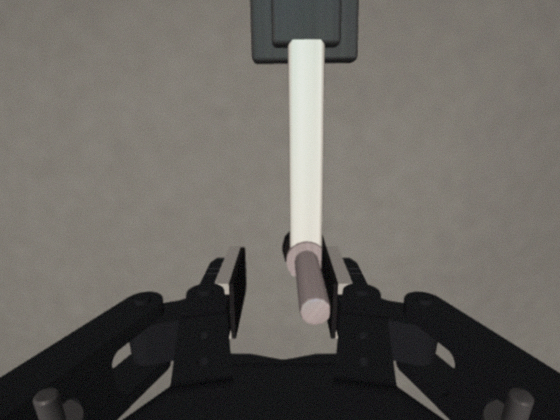

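It hits the stop firmly at 27 N. I'll back off, rise and check.

Emit:
{"name": "send_rows", "arguments": {
  "deltas": [
    [0,0.006,0,0,0,0,0.4],
    [0,0.014,0,0,0,0,0.4],
    [0,0.014,0,0,0,0,0.4],
    [0,0.014,-0.02,0,0,0,0.4],
    [0,0.014,-0.06,0,0,0,0.4],
    [0,0.014,-0.1,0,0,0,0.4],
    [0,0.014,-0.14,0,0,0,0.8],
    [0,0.014,-0.17,0,0,0,0.8],
    [0,0.014,-0.17,0,0,0,0.8],
    [0,0.014,-0.17,0,0,0,0.8]
  ]
}}

```text
clock: 6.42
eef_pos: [0.5413, -0.08, 0.219]
eef_rot: [3.139, 0.002, 1.871]
ft_force: [-0.5, -0.4, -0.2]
width: 0.0684
```

```bash
python3 chk.py w5
```

```text
[ 0.54128176 -0.08001553  0.21902315] [3.13921268e+00 1.99706954e-03 1.87086950e+00] [-0.50221033 -0.36209233 -0.18193066]
1.48 [299.3 198.6] [297. 187.]
1.5 [295.6 198.9] [293.8 187.3]
1.53 [289.9 199.2] [288.9 187.6]
1.571 [282.2 199.4] [282.2 187.7]
```

View pics/w5.png

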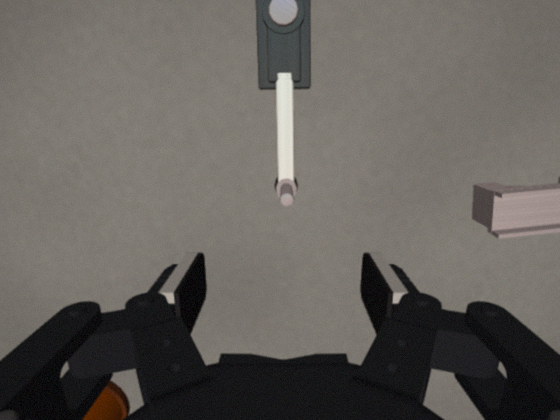

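```bash
python3 - <<'E'
from workcell import r
from h import *
s=r.state(); p,e=s["eef_pos"],s["eef_rot"]
a=A; q=ORG+.0015*np.array([-np.sin(a),np.cos(a)])
print(rows(p,e,[(np.r_[p[:2],.28],p[2]*0+e[2],.9),(np.r_[q,.28],np.pi+a,.9)]))
E
```

```text
[[-0.0, 0.0, -0.0626, 0.0, 0.0003, 0.0, 0.9], [0.2296, 0.0299, -0.0627, -0.0002, 0.0003, -1.575, 0.9]]
```

Emit:
{"name": "send_rows", "arguments": {
  "deltas": [
    [0,0,-0.035,0,0,-0.1,0.9],
    [0,0,-0.06,0,0,-0.2,0.9],
    [0.03,0.005,-0.063,0,0,-0.32,0.9],
    [0.06,0.01,-0.063,0,0,-0.44,0.9],
    [0.09,0.015,-0.063,0,0,-0.56,0.9],
    [0.12,0.018,-0.063,0,0,-0.68,0.9],
    [0.15,0.02,-0.063,0,0,-0.8,0.9],
    [0.18,0.025,-0.063,0,0,-0.92,0.9],
    [0.2,0.028,-0.063,0,0,-1.04,0.9],
    [0.22,0.03,-0.063,0,0,-1.16,0.9],
    [0.2296,0.03,-0.063,0,0,-1.28,0.9],
    [0.2296,0.03,-0.063,0,0,-1.4,0.9],
    [0.2296,0.03,-0.063,0,0,-1.52,0.9],
    [0.2296,0.03,-0.063,0,0,-1.575,0.9],
    [0.2296,0.03,-0.063,0,0,-1.575,0.9],
    [0.2296,0.03,-0.063,0,0,-1.575,0.9]
  ]
}}

```text
clock: 7.8
eef_pos: [0.5013, 0.1483, 0.279]
eef_rot: [3.141, -0.003, -2.84]
ft_force: [0.3, 0.5, -0.0]
width: 0.0768
```

```bash
cat > chk2.py <<'E'
from workcell import r,viewer
import cv2,sys
from h import *
s=r.state(); p,e=s["eef_pos"],s["eef_rot"]
print(p,e,s["ft_force"],s["width"],s["q"])
for n in("wrist","scene","side"):
  f=viewer.grab_frame(n); cv2.imwrite(f"pics/{sys.argv[1]}_{n}.png",f["img"][:,:,::-1])
  W=cam(f,s)
  c,sn=np.cos(A),np.sin(A)
  for nm,v in dict(stud=(0,0,.176),hpp=(.02,.018,.17),hpm=(.02,-.018,.17),hmp=(-.02,.018,.17),hmm=(-.02,-.018,.17),peg=(-.03,-.23,.07),piv=(-.03,-.07,.025),pl=(.055,-.045,.018),pl2=(-.055,-.045,.018),pl3=(.055,.045,.018),pl4=(-.055,.045,.018),btn=(0,.026,.16)).items():
    P=[ORG[0]+c*v[0]-sn*v[1],ORG[1]+sn*v[0]+c*v[1],v[2]]
    print(n,nm,proj(f,W,P).round(1))
E
python3 chk2.py a
```

```text
[0.50131523 0.14832816 0.27897521] [ 3.14124828e+00 -2.54378397e-03 -2.83954906e+00] [ 0.34153578  0.45056892 -0.01233369] 0.0768252804266443 [ 1.27129681e-01  2.05385626e-01  4.28605983e-02  1.41083620e+00
 -1.03556417e-04 -1.74913344e-01]
wrist stud [278.4 210.2]
wrist hpp [302.6 233.7]
wrist hpm [254.6 233.8]
wrist hmp [303.3 181. ]
wrist hmm [253.3 181.2]
wrist peg [ 57.1 155.1]
wrist piv [217.8 148.8]
wrist pl [243. 219.]
wrist pl2 [240.  125.8]
wrist pl3 [317.4 218.8]
wrist pl4 [319.6 125.6]
wrist btn [312.7 204.4]
scene stud [308.7 167.5]
scene hpp [318.  169.1]
scene hpm [310.2 174.3]
scene hmp [307.2 164.3]
scene hmm [299.3 169.4]
scene peg [247.3 230.6]
scene piv [285.3 216.4]
scene pl [312.8 225.7]
scene pl2 [284.5 211.1]
scene pl3 [331.1 211.5]
scene pl4 [303.1 197.9]
scene btn [314.2 168.4]
side stud [293.4 237.4]
side hpp [286.3 243.9]
side hpm [285.3 235. ]
side hmp [301.6 243.2]
side hmm [300.3 234.4]
side peg [296.3 215.3]
side piv [301.  260.6]
side pl [272.6 269.7]
side pl2 [310.4 267.9]
side pl3 [274.2 292.7]
side pl4 [314.1 290.7]
side btn [294.2 248.5]
```

View pics/a_wrist.png

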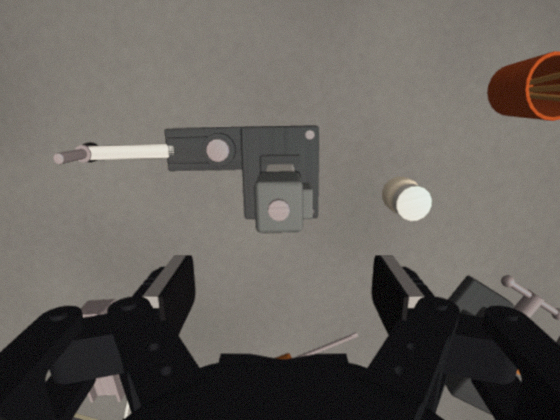

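View pics/a_scene.png

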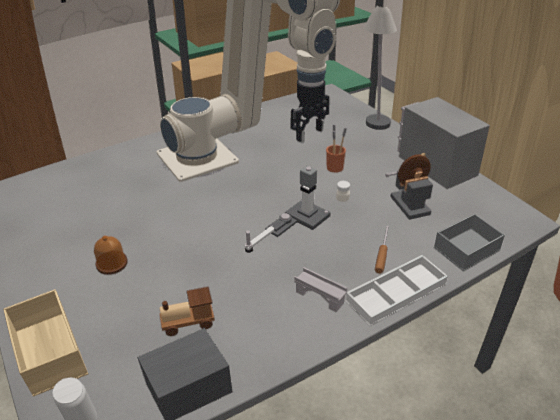

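The peg (57, 157) matches the predicted seated position (57, 155), and the stud (279, 210) matches (278, 210). I'll descend over the head.

Emit:
{"name": "send_rows", "arguments": {
  "deltas": [
    [0,0,0.03,0,0,0,0.9],
    [0,0,0.06,0,0,0,0.9],
    [0,0,0.085,0,0,0,0.9],
    [0,0,0.11,0,0,0,0.9],
    [0,0,0.128,0,0,0,0.9],
    [0,0,0.138,0,0,0,0.9],
    [0,0,0.142,0,0,0,0.9],
    [0,0,0.142,0,0,0,0.9],
    [0,0,0.142,0,0,0,0.9]
  ]
}}

```text
clock: 8.7
eef_pos: [0.5023, 0.1485, 0.1391]
eef_rot: [-3.141, 0.001, -2.838]
ft_force: [-0.0, -0.2, 1.2]
width: 0.0769
```

```bash
python3 chk2.py b|grep -v side; python3 - <<'E'
import cv2
im=cv2.imread("pics/b_side.png")[200:320,230:370];cv2.imwrite("pics/b_sc.png",cv2.resize(im,None,fx=4,fy=4))
E
```

```text
[0.50228538 0.14846269 0.13913463] [-3.14137765e+00  1.10041141e-03 -2.83778430e+00] [-0.0292058  -0.22572705  1.22113881] 0.07693082593424613 [ 1.27103051e-01  2.66071379e-01 -2.38925821e-01  1.06467806e+00
 -1.82151578e-05 -1.76705192e-01]
wrist stud [273.6 324.5]
wrist hpp [324.9 362.3]
wrist hpm [224.2 362.2]
wrist hmp [329.6 259.5]
wrist hmm [217.5 259.5]
wrist peg [-69.1 178.4]
wrist piv [182.8 164.7]
wrist pl [223.9 267.6]
wrist pl2 [217. 129.]
wrist pl3 [334.6 267.6]
wrist pl4 [340.4 128.9]
wrist btn [345.6 298.4]
scene stud [308.7 167.5]
scene hpp [318.  169.1]
scene hpm [310.2 174.3]
scene hmp [307.2 164.3]
scene hmm [299.3 169.4]
scene peg [247.3 230.6]
scene piv [285.3 216.4]
scene pl [312.8 225.7]
scene pl2 [284.5 211.1]
scene pl3 [331.1 211.5]
scene pl4 [303.1 197.9]
scene btn [314.2 168.4]
```

View pics/b_wrist.png

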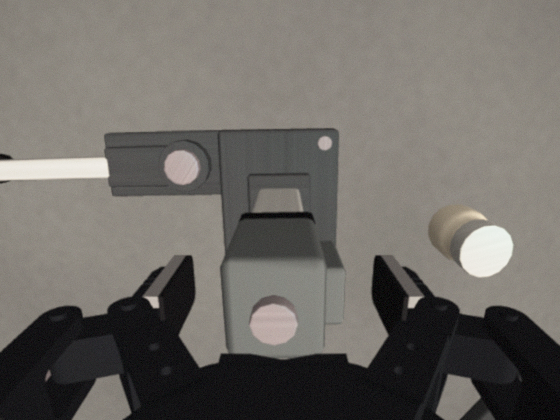

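View pics/b_sc.png

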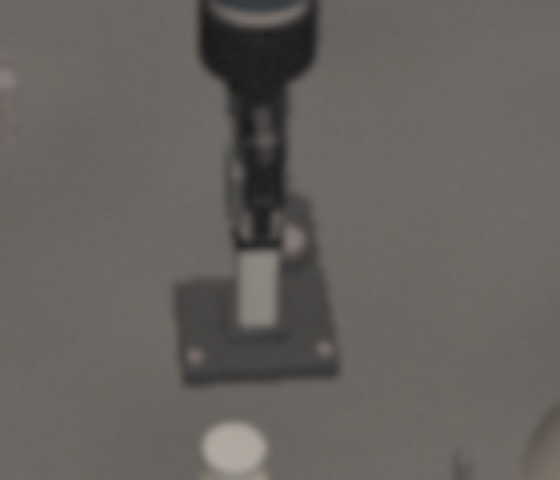

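The head and button span pixels 222–345, centred at 284 between the fingers, which are also centred at 284. I'll close.

Emit:
{"name": "send_rows", "arguments": {
  "deltas": [
    [0,0,0,0,0,0,0.6],
    [0,0,0,0,0,0,0.4],
    [0,0,0,0,0,0,0.2],
    [0,0,0,0,0,0,0.0],
    [0,0,0,0,0,0,0.0],
    [0,0,0,0,0,0,0.0],
    [0,0,0,0,0,0,0.0],
    [0,0,0,0,0,0,0.0]
  ]
}}

```text
clock: 9.52
eef_pos: [0.5025, 0.1466, 0.1393]
eef_rot: [-3.138, 0.001, -2.838]
ft_force: [-0.4, -13.5, 8.0]
width: 0.0379
```

```bash
python3 chk2.py c|head -1
```

```text
[0.50253809 0.14661266 0.13933806] [-3.13757947e+00  1.07428463e-03 -2.83843853e+00] [ -0.38485027 -13.47588568   8.00181684] 0.03792914985833795 [ 0.12554499  0.2653567  -0.2393888   1.06428441 -0.00376025 -0.17761029]
```

View pics/c_wrist.png

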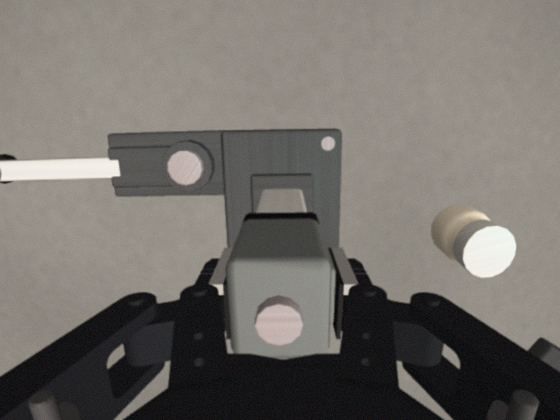

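Width is 37.9 mm, so the button is squeezed in. A sideways force of 13.5 N needs about 2 mm of relief. Then I'll lift.

Emit:
{"name": "send_rows", "arguments": {
  "deltas": [
    [0,-0.001,0,0,0,0,0],
    [0,-0.002,0,0,0,0,0],
    [0,-0.002,0,0,0,0,0],
    [0,-0.002,-0.003,0,0,0,0],
    [0,-0.002,-0.007,0,0,0,0],
    [0,-0.002,-0.012,0,0,0,0],
    [0,-0.002,-0.017,0,0,0,0],
    [0,-0.002,-0.022,0,0,0,0],
    [0,-0.002,-0.027,0,0,0,0],
    [0,-0.002,-0.032,0,0,0,0],
    [0,-0.002,-0.032,0,0,0,0]
  ]
}}

```text
clock: 10.58
eef_pos: [0.5026, 0.1465, 0.1714]
eef_rot: [-3.141, 0.001, -2.837]
ft_force: [2.2, -1.1, -2.5]
width: 0.038
```

```bash
python3 chk2.py d|head -1
```

```text
[0.50256928 0.14651131 0.17140275] [-3.14127085e+00  9.80405995e-04 -2.83740485e+00] [ 2.21316268 -1.0710761  -2.46321942] 0.037975982329775004 [ 1.23355937e-01  2.44437563e-01 -1.81785885e-01  1.14355058e+00
```

View pics/d_wrist.png

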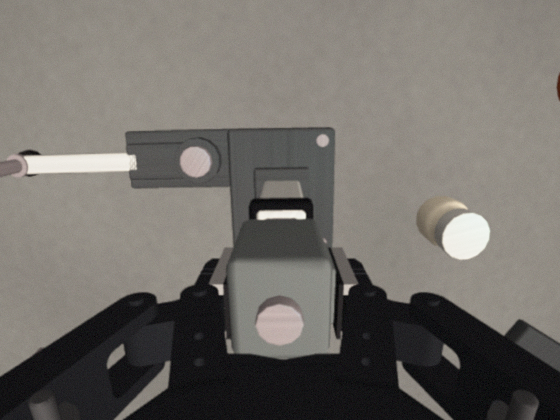

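The head moves with the gripper: the stud is still at (280, 320) and the column is showing. Continuing up.

Emit:
{"name": "send_rows", "arguments": {
  "deltas": [
    [0,0,-0.004,0,0,0,0],
    [0,0,-0.009,0,0,0,0],
    [0,0,-0.014,0,0,0,0],
    [0,0,-0.019,0,0,0,0],
    [0,0,-0.024,0,0,0,0],
    [0,0,-0.029,0,0,0,0],
    [0,0,-0.034,0,0,0,0],
    [0,0,-0.039,0,0,0,0],
    [0,0,-0.043,0,0,0,0],
    [0,0,-0.046,0,0,0,0],
    [0,0,-0.048,0,0,0,0],
    [0,0,-0.049,0,0,0,0],
    [0,0,-0.05,0,0,0,0],
    [0,0,-0.05,0,0,0,0],
    [0,0,-0.05,0,0,0,0]
  ]
}}

```text
clock: 11.98
eef_pos: [0.5025, 0.1465, 0.2195]
eef_rot: [3.141, -0.001, -2.837]
ft_force: [7.8, -0.2, -11.2]
width: 0.0381
```

```bash
python3 chk2.py e|head -1
```

```text
[0.50247638 0.1465097  0.21949296] [ 3.14143463e+00 -8.30645339e-04 -2.83743531e+00] [  7.77383583  -0.24053042 -11.17934788] 0.03807847191880899 [ 1.23294661e-01  2.21647194e-01 -8.67826627e-02  1.26321199e+00
```

View pics/e_wrist.png

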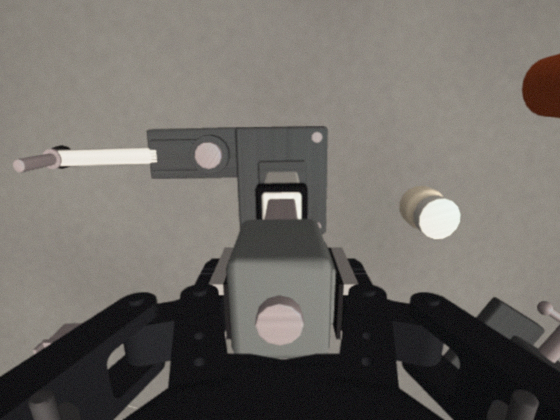

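Emit:
{"name": "send_rows", "arguments": {
  "deltas": [
    [0,0,-0.001,0,0,0,0],
    [0,0,-0.001,0,0,0,0],
    [0,0,-0.001,0,0,0,0],
    [0,0,-0.001,0,0,0,0],
    [0,0,-0.001,0,0,0,0],
    [0,0,-0.001,0,0,0,0]
  ]
}}

```text
clock: 12.63
eef_pos: [0.5024, 0.1465, 0.2196]
eef_rot: [3.141, -0.002, -2.837]
ft_force: [10.6, -1.2, -18.1]
width: 0.0379
```

```bash
python3 chk2.py f|head -1
```

```text
[0.50242833 0.14652493 0.21955592] [ 3.14108513e+00 -2.05722454e-03 -2.83747396e+00] [ 10.55363454  -1.20612668 -18.08121055] 0.03791483547470459 [ 1.23267702e-01  2.22358753e-01 -8.56751731e-02  1.26487736e+00
```

View pics/f_scene.png

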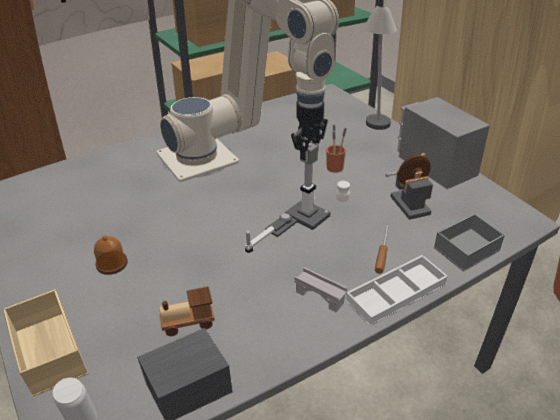

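View pics/f_wrist.png

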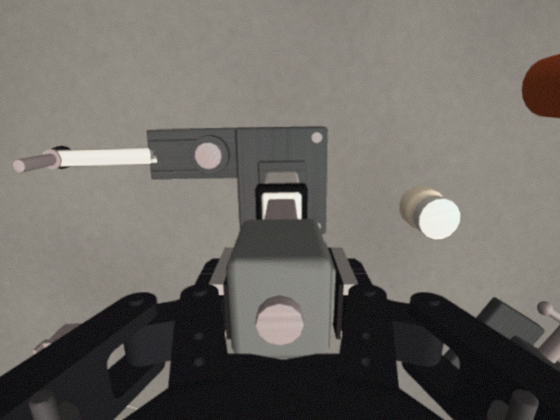

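The column is at its hard stop: an extra 1 mm of command gave no motion and 7 N more force. The stud hasn't shifted in the grip, the leg is still out, and the other things look unmoved. I'll hand in.

```bash
python3 - <<'E'
from workcell import r
print(r.finish_job()); s=r.state(); print(s["clock"],s["eef_pos"],s["ft_force"],s["width"])
E
```

```text
the job is handed in; nothing more can be done
None
the job is handed in; nothing more can be done
```

The stand is set up and handed in: the leg is swung out, and the gripper is holding the head at the second stop with the button squeezed in. The hand-in gives no verdict, and I could not read the state after it, so these checks are from just before.

- **Leg:** I pushed it by its peg to its end stop, where it pushed back with about 27 N. It stayed there after I let go. The peg was within about 2 px of where it should sit when seated. An earlier, rougher angle reading from the wrist camera gave about 1.545 rad, slightly short of 1.571 but still beyond the 1.5 where it seats.
- **Button:** The fingers closed to 37.9 mm, which is about 1 mm less than the nominal 39 mm for fully in.
- **Column:** It rose 80 mm. One more millimetre of commanded lift gave no movement and raised the downward force on the tool from 11 to 18 N, so it is at the hard stop. The head did not slip in the grip.
- **Other things on the bench:** They look unmoved in the scene picture, though I did not measure them.

The job took 12.6 s of the 64 s allowed.

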